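Build the two counter displays

ROBOT

A 6-joint arm with a two-finger parallel gripper is mounted at the origin on a cart in front of the work surface, level with it; the furniture and walls round the work are solid. World frame = base frame: x ahead of the robot, y to its left, z up, the work surface at z = 0. Lengths are in m, angles in rad, forces in N, time in s.
With the tool pointing down it reaches from about 0.35 to 0.975 m from the base axis. Payload 4.9 kg.
Tool frame: the origin (TCP) lies on the mounting face of the last link; the fingertips stand 173 mm ahead of it and the grasp point (between the pads) lies 155 mm ahead of it; z points along the fingers, y is the line along which they close (so a half turn about z gives the same grasp; the last joint's range is limited). The gripper opens to 85 mm and grips with 20 to 120 N. Pads are 22 mm wide; open, the fingers measure 114 mm over their backs; the gripper's body (76 mm by 85 mm) begins 54 mm behind the grasp point. The pads swing forward as they close: fully open they stand 13 mm farther back than shut.
Start: joints at [-1.346, 0.053, 1.613, -0, 1.476, -0.119], TCP at [0.211, -0.588, 0.405] pointing down, gripper open.
Joint ranges: [-3.01, 3.01], [-1.01, 2.22], [0.06, 2.58], [-1.02, 4.17], [0.09, 2.62], [-3.14, 3.14]. Speed limits (rad/s): [2.57, 2.57, 3.14, 3.14, 3.14, 3.14].

INTERFACE

Orientations are given as a unit quaternion [w, x, y, z].
In Python, from station import * gives the robot as it stands. The module is installed in compiled form; this text tells all that it offers.
- The arm moves only by the tool send_rows, never from a script. Its argument "targets" is a list of rows, each a list of 3 entries, a list of its own where there are three numbers: the shift along the tool's x, y, z in units of 0.15 m (1.0 is 0.15 m), then the turn, a rotation vector about the tool's x, y, z in units of 90 degrees (1.0 is 90 degrees), then the gripper's target within -1 to 1 (shut at 1, half-way at 0, fully open at -1). In form: [[[tx, ty, tz], [ax, ay, az], fingers], ...]. A call has 1 to 12 rows; each row is the pose to reach, as a shift and turn from the pose commanded when the call began, along the tool's axes at that moment; what a row does not reach only later rows make up. A row lasts 1/8 s, in which the tool goes at most 62.5 mm and 10.7 degrees, less where a joint would pass 70% of its speed; a pose out of reach is approached as far as the arm can. A call with a number of a shift or a turn outside -1 to 1 is refused whole. A call with a gripper value outside its range is refused whole. The fingers move at their own pace and stop on an object; "newtons" is the grip in N (left out, the last holds). Time passes only in rows, so rows that repeat a pose let the fingers close. It gives the time, the measured TCP pose, the force, the opening and the grip force at its end, in the units of the state.
- state(): the state, without advancing time (a new reading comes with each control period).
- capture(name): name is "scene" or "top"; returns a dict with "pixels" (420x560x3 uint8, red, green, blue), "range_z" (420x560 float32, m along the optical axis (not along the pixel's ray), 0 where there is no reading), "fovy" (degrees; the focal length in pixels is half the picture's height over the tangent of half this angle, whatever the lens; pixels are square), "cx", "cy" (the principal point, pixels), "camera_from_world" (4x4, takes a point from world to camera coordinates). Camera axes: x right, y down, z forward; pixel columns grow to the right and rows downward; lengths in m; the calibration is good to about 2 mm. A picture is of the moment at which its call begins.
- finish_job(): hands the job in; it is judged then, once.
The state is a dict: "clock": time; "joint_positions": joint angles; "dq": joint speeds; "effort": joint torques, N m; "position": TCP position; "ee_rot": TCP orientation; "contact_force": force on the tool from outside, world axes, zero at the start; "moment": the same for the moment, N m; "width": opening from 0.0 (shut) to 1.0 (fully open); "finger_force": force on a finger pad.
Only numpy, scipy, OpenCV 4.12 (cv2) and the standard library are available. Lean on these libraries where they do the work, as an engineer would, in place of code of your own. Each camera call takes 0.05 s, during which the arm holds its last target. There are 200 camera calls.

TASK

Set up two counter displays; on the oak board: the biscuit carton flat at its middle, long side along the board, the tin lying flat and centred on the carton the same way, and the small juice bottle upright on the middle of the tin. In the round wooden dish: the jar upright in the middle, with the tea light flat in the middle of its lid. Leave the drink can beside the work standing where it is, let go of everything and leave it at rest.

Things in the scene. Friction and masses are not known exactly. Their poses are not given: they have to be found in the camera images.
- board_top (a point): Centre of the top face of the low oak display board (a plain rectangular pale wooden board, on rubber feet; 90 x 170 mm, top 15 mm above the worktop; fixed to the worktop). x: its short side, y: its long side, z: up.
- dish_floor (a point): Centre of the flat inner floor of the round turned-wood dish (111 mm across outside, rim 27 mm above the worktop, inner floor about 9 mm above the worktop and about 82 mm across inside the ring; fixed to the worktop). z: up. Fingers wider than the jar must stay above the rim.
- carton_center (a point): Centre (half-way up) of the loose card biscuit carton, a plain box 68 mm (x) x 135 mm (y) x 62 mm high (z, up). It weighs 0.13 to 0.2 kg; grasp it across the 68 mm.
- tin_center (a point): Centre (half-way up) of the loose flat metal tin, 63 mm (x) x 105 mm (y) over its rim, 24 mm high (z, up), rounded corners, flat top. It weighs 0.12 to 0.19 kg; grasp it across the 63 mm.
- jar_center (a point): Centre (half-way up) of the loose round screw-top glass jar, the only jar on the worktop: 58 to 62 mm across, 86 mm high (z, up), with a flat fixed lid 56 mm across on top. It weighs 0.28 to 0.45 kg.
- bottle_center (a point): Centre (half-way up) of the loose small juice bottle, the only bottle among these things: round body 41 mm across from the foot to 82 mm up, then narrowing to a neck with a cap 20 mm across (the cap does not turn; grip the bottle 65 to 80 mm up, so that the cap stays clear of the hand); 125 mm high in all (z, up). It weighs 0.13 to 0.2 kg.
- tea_light_center (a point): Centre (half-way up) of the loose tea light: a little round candle in a metal cup, 38 mm across, 15 mm high (z, up).
- can_left_center (a point): Centre (half-way up) of a loose drink can, a bystander standing at the left (+y) end of the work, 68 mm across, 115 mm high. Stays where it is.

How it is judged:
At the end, for the whole second after the job is handed in: Centred within 15 mm: carton on board, tin on carton (both parallel to what is below within 0.2 rad), bottle on tin, tea light on jar lid; jar within 12 mm of the dish centre, on its floor. Each at resting height within 5 to 7 mm, tilt under 0.12 rad, at rest (horizontal distance between carton_center and board_top below 0.015 m and height (world z) of carton_center between 0.041 and 0.051 m and angle between the y axis of carton_center and the y axis of board_top, either way round below 0.2 rad and horizontal distance between tin_center and carton_center below 0.015 m and height (world z) of tin_center between 0.083 and 0.095 m and angle between the y axis of tin_center and the y axis of carton_center, either way round below 0.2 rad and horizontal distance between bottle_center and tin_center below 0.015 m and height (world z) of bottle_center between 0.1565 and 0.1705 m and horizontal distance between jar_center and dish_floor below 0.012 m and height (world z) of jar_center between 0.047 and 0.057 m and horizontal distance between tea_light_center and jar_center below 0.015 m and height (world z) of tea_light_center between 0.0965 and 0.1085 m and angle between each of carton_center, tin_center, jar_center, bottle_center, tea_light_center's own z axis and vertical below 0.12 rad and linear speed of each of carton, tin, jar, bottle, tea_light below 0.01 m/s and angular speed of each of carton, tin, jar, bottle, tea_light below 0.1 rad/s); the robot touches nothing.
It fails at once if the drink can was shifted by more than 30 mm or knocked over (distance of can_left_center from where it was at the start of the episode above 0.03 m).
It also fails if it takes over 136 s, if anything falls off the work surface, if the arm or the gripper's body presses on something with over 40 N, if the wrist force passes 120 N, or if a joint passes its speed limit or range.

## Working session

There is one attempt and no reset: what is moved stays moved. The work goes in short steps, Python scripts to look and compute and a tool call to move; the robot and the scene stay as the last step left them, time stands still between calls to the robot, and variables do not carry over. Pictures are saved under pics/ and viewed, at most 14 in all, crops included, and the job is handed in when it is done.

Besides the shell and the picture viewer there is one more tool, called after "Request:" by a JSON object that holds its "name" and its "arguments". send_rows: Moves the arm, as the interface text tells. Its arguments: {"type":"object","properties":{"targets":{"type":"array","items":{"type":"array"}},"newtons":{"type":"number"}},"required":["targets"]}

```bash
mkdir -p pics
cat > h.py <<'E'
from station import *
import numpy as np, cv2
def cam(n):
    c=capture(n); c['f']=210/np.tan(np.radians(c['fovy'])/2); c['wc']=np.linalg.inv(c['camera_from_world']); return c
def cloud(c):
    z=c['range_z']; v,u=np.mgrid[:420,:560]
    p=np.stack([(u-c['cx'])/c['f']*z,(v-c['cy'])/c['f']*z,z,np.ones_like(z)],-1)
    P=(p@c['wc'].T)[...,:3]; P[z==0]=np.nan; return P
E
python3 - <<'E'
from h import *
for n in("scene","top"):
    c=cam(n); cv2.imwrite(f"pics/{n}0.png",c['pixels'][...,::-1]); np.savez(f"{n}0.npz",P=cloud(c),px=c['pixels'])
    print(n,c['fovy'],c['cx'],c['cy'],c['wc'].round(3).tolist())
print(state())
E
```

```text
scene 47.84451235644887 272.69214767433294 207.09703789928147 [[-0.877, -0.229, 0.423, -0.039], [-0.481, 0.375, -0.793, 1.101], [0.023, -0.898, -0.439, 0.65], [0.0, 0.0, 0.0, 1.0]]
top 44.15682653017172 276.18249018550114 208.41553256152372 [[-0.029, -0.995, 0.092, 0.385], [-0.999, 0.028, -0.017, 0.054], [0.014, -0.093, -0.996, 1.831], [0.0, 0.0, 0.0, 1.0]]
{'clock': 0.1, 'joint_positions': array([-1.34602347e+00,  5.33158926e-02,  1.61412522e+00, -3.20808686e-05,
        1.47598160e+00, -1.19019118e-01]), 'dq': array([-0.00229225, -0.00311878, -0.0044486 ,  0.00038655, -0.00163757,
        0.00067939]), 'effort': array([ 8.85502177e-04, -3.94896555e+01, -3.71366966e+01, -1.31462184e-04,
        3.83619539e-03,  8.80274285e-06]), 'position': array([ 0.21059648, -0.58820604,  0.40358892]), 'ee_rot': array([-9.12910242e-04,  9.85261553e-01,  1.71052138e-01, -6.43062125e-05]), 'contact_force': array([ 0.77139063,  0.76120579, -0.84061179]), 'moment': array([-0.04762798, -0.04473052, -0.03954678]), 'finger_force': 0.0, 'width': 0.9985551859366456}
```

View pics/scene0.png

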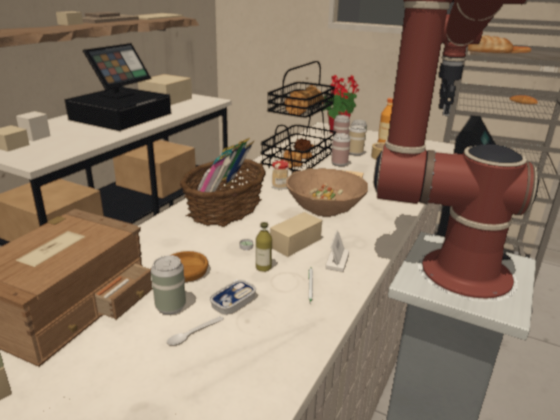

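View pics/top0.png

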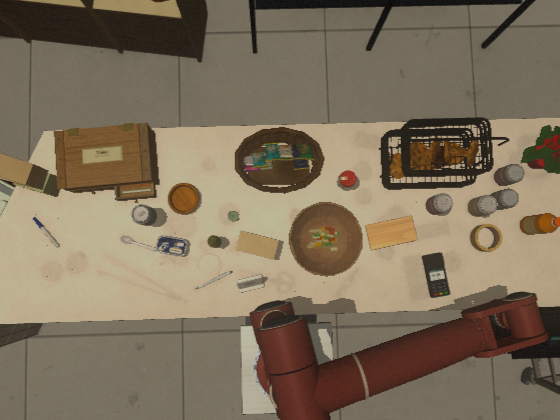

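The top view shows the tin (173,245), bottle (214,241), tea light (234,216), carton (259,244), red-lid jar (347,179), dish (184,198), board (391,232) and can (144,214). A bowl at (326,238) and a basket at (280,160) stand between them. The scene view shows the same things, with the carton at (297,233), bottle (264,247), tin (233,296), dish (187,267) and can (168,285).

```bash
cat > m.py <<'E'
from h import *
T=np.load("top0.npz")["P"];S=np.load("scene0.npz")["P"]
def rect(p): return [np.round(a,4) for a in cv2.minAreaRect(p.astype(np.float32)*1000)]
def box(P,c,r,lo,hi):
    q=P.reshape(-1,3); q=q[~np.isnan(q[:,0])]
    return q[(np.hypot(*(q[:,:2]-c).T)<r)&(q[:,2]>lo)&(q[:,2]<hi)]
if __name__=="__main__":
    for n,u,v,r,lo in [("tin",173,245,.08,.015),("bottle",214,241,.035,.03),("tea",234,216,.035,.007),("carton",259,244,.095,.035),("jar",347,179,.05,.03),("dish",184,198,.075,.005),("board",391,232,.13,.008),("can",144,214,.055,.06),("bowl",326,238,.2,.02),("basket",280,160,.2,.03),("terminal",251,283,.06,.015),("jar2",440,204,.05,.03),("crate",136,190,.08,.02),("pos",435,275,.1,.02)]:
        c=T[v,u,:2]; 
        for nm,P in(("T",T),("S",S)):
            p=box(P,c,r,lo,.3)
            if len(p)<5: print(n,nm,len(p)); continue
            zt=np.percentile(p[:,2],95); t=p[p[:,2]>zt-.012]
            print(n,nm,len(p),"z95 %.3f max %.3f"%(zt,p[:,2].max()),"topmean",t.mean(0).round(4),"rect",rect(t[:,:2]), )
    q=box(T,T[198,184,:2],.03,-.02,.1);print("dish floor z",np.median(q[:,2]))
    q=T[300,100:400:40];print(q[:,2].round(4), T[225,205],T[260,300])
E
python3 m.py
```

```text
tin T 485 z95 0.030 max 0.035 topmean [0.4335 0.3909 0.0236] rect [array([433.6489, 390.7466]), array([104.1574,  62.1107]), np.float64(77.6338)]
tin S 885 z95 0.024 max 0.027 topmean [0.4336 0.3934 0.0212] rect [array([433.5042, 390.7407]), array([106.4375,  66.8   ]), np.float64(77.5624)]
bottle T 133 z95 0.126 max 0.130 topmean [0.443  0.2387 0.1227] rect [array([443.4563, 239.071 ]), array([16.6313, 18.8153]), np.float64(1.0598)]
bottle S 555 z95 0.123 max 0.126 topmean [0.442  0.2432 0.1208] rect [array([443.2964, 240.6172]), array([18.1057, 21.6483]), np.float64(16.8556)]
tea T 67 z95 0.017 max 0.023 topmean [0.5304 0.1742 0.0111] rect [array([526.1475, 175.8349]), array([56.4127, 53.0414]), np.float64(88.4254)]
tea S 97 z95 0.015 max 0.016 topmean [0.5337 0.1757 0.0109] rect [array([533.7898, 175.6197]), array([34.5965, 43.226 ]), np.float64(32.2365)]
carton T 790 z95 0.069 max 0.080 topmean [0.4269 0.0926 0.0634] rect [array([426.8765,  92.2656]), array([134.2434,  67.6718]), np.float64(73.8436)]
carton S 1073 z95 0.064 max 0.066 topmean [0.4242 0.1019 0.061 ] rect [array([42
[... 2380 characters left out ...]
([ 549.4045, -532.8214]), array([59.705 , 69.6655]), np.float64(53.4699)]
crate T 1309 z95 0.153 max 0.163 topmean [0.6703 0.5173 0.1479] rect [array([675.46  , 517.2987]), array([ 71.2352, 157.4386]), np.float64(4.0792)]
crate S 4335 z95 0.148 max 0.150 topmean [0.6646 0.5203 0.146 ] rect [array([674.9974, 516.657 ]), array([ 72.3201, 157.7016]), np.float64(4.0337)]
pos T 712 z95 0.040 max 0.054 topmean [ 0.3328 -0.5223  0.0347] rect [array([ 305.2306, -525.9597]), array([145.0935,  65.1134]), np.float64(7.1262)]
pos S 4
dish floor z 0.008583332925829135
[ 0.0042 -0.0013  0.0021 -0.0023 -0.006  -0.0053  0.0049 -0.0023] [0.50260801 0.27514217 0.00579535] [ 0.3707106  -0.0509545   0.08395057]
```

```bash
cat > m2.py <<'E'
from h import *
def ray(c,uv,z):
    uv=np.atleast_2d(uv); d=np.c_[(uv[:,0]-c['cx'])/c['f'],(uv[:,1]-c['cy'])/c['f'],np.ones(len(uv))]@c['wc'][:3,:3].T
    o=c['wc'][:3,3]; return o+d*((z-o[2])/d[:,2])[:,None]
E
python3 - <<'E'
from m2 import *
c=cam("top"); P=cloud(c); bgr=c['pixels'][...,::-1].copy(); hsv=cv2.cvtColor(bgr,cv2.COLOR_BGR2HSV)
for n,u,v in [("board",391,232),("dish",184,198),("tea",234,216),("table",205,225),("carton",259,244)]: print(n,hsv[v,u],hsv[v,u+4])
def big(m,u,v,h):
    w=np.zeros_like(m); w[v-h:v+h,u-h:u+h]=m[v-h:v+h,u-h:u+h]
    k,_=cv2.findContours(w,cv2.RETR_EXTERNAL,cv2.CHAIN_APPROX_NONE); return max(k,key=cv2.contourArea)
sat=(hsv[...,1]>90).astype(np.uint8)
k=big(sat,391,232,34)[:,0]; W=ray(c,k,.015)[:,:2]; print("board",cv2.minAreaRect((W*1000).astype(np.float32)))
m=np.zeros((420,560),np.uint8);cv2.drawContours(m,[k[:,None]],0,1,-1);m=cv2.erode(m,np.ones((5,5)));print("board z top",np.nanmedian(P[m>0][:,2]),np.nanmean(P[m>0][:,2]))
for a in (90,110): 
  k=big((hsv[...,1]>a).astype(np.uint8),184,198,24)[:,0]; W=ray(c,k,.027)[:,:2]; print("dish",cv2.minEnclosingCircle((W*1000).astype(np.float32)),cv2.fitEllipse((W*1000).astype(np.float32)))
# tea: cyan/greenish
t=((hsv[...,0]>50)&(hsv[...,0]<110)&(hsv[...,1]>20)).astype(np.uint8)
k=big(t,234,216,12)[:,0]; W=ray(c,k,.015)[:,:2]; print("tea",cv2.minEnclosingCircle((W*1000).astype(np.float32)))
s=cam("scene");h2=cv2.cvtColor(s['pixels'],cv2.COLOR_RGB2HSV);Q=cloud(s)
ok=lambda z,lo,hi:(z[...,2]>lo)&(z[...,2]<hi)
R=(np.abs(Q[...,0]-.46)<.12)&(np.abs(Q[...,1]+.375)<.14)
print("scene board visible",R.sum(), np.nanmedian(Q[R&(h2[...,1]>90)][:,2]))
D=np.hypot(Q[...,0]-.598,Q[...,1]-.347)<.03; print("scene dish floor",D.sum(),np.nanmedian(Q[D][:,2]))
out=cv2.resize(bgr[150:300,130:430],(800,400)); cv2.imwrite("pics/crop.png",out)
E
```

```text
board [ 17 146 187] [ 16 146 184]
dish [ 15 200 140] [ 16 202 139]
tea [ 39  70 120] [ 24  65 129]
table [ 23  56 190] [ 22  57 188]
carton [ 18 114 170] [ 18 117 170]
board ((457.6635437011719, -378.7108154296875), (90.53155517578125, 171.2996063232422), 10.739845275878906)
board z top 0.014638350985440418 0.014697985547097954
dish ((598.0176391601562, 347.38458251953125), 55.614891052246094) ((597.9248657226562, 347.5150451660156), (107.51563262939453, 108.23313903808594), 133.7277374267578)
dish ((597.710693359375, 347.59100341796875), 54.994293212890625) ((597.73046875, 348.05108642578125), (105.22051239013672, 107.4730224609375), 64.94060516357422)Traceback (most recent call last):
  File "<stdin>", line 14, in <module>
  File "<stdin>", line 6, in big
ValueError: max() iterable argument is empty
```

Request:
{"name": "send_rows", "arguments": {"targets": [[[0.2, -0.1, 0], [0, 0, -0.11], -1], [[0.4, -0.2, 0], [0, 0, -0.22], -1], [[0.6, -0.3, 0], [0, 0, -0.33], -1], [[0.85, -0.4, 0], [0, 0, -0.44], -1], [[0.85, -0.4, 0], [0, 0, -0.55], -1], [[0.85, -0.4, 0], [0, 0, -0.66], -1], [[0.85, -0.4, 0], [0, 0, -0.78], -1], [[0.85, -0.4, 0], [0, 0, -0.78], -1], [[0.85, -0.4, 0], [0, 0, -0.78], -1]]}}

```text
clock: 1.27
position: [0.3104, -0.4889, 0.4045]
ee_rot: [-0.0, 0.709, 0.706, 0.0]
contact_force: [0.4, 0.7, 1.1]
width: 1.002
finger_force: 0.0
```

```bash
cat > g.py <<'E'
# g.py x y z yaw : shift (tool units) from the present pose to that TCP pose
import sys; from h import *
from scipy.spatial.transform import Rotation as R
s=state(); q=s['ee_rot']; r=R.from_quat([q[1],q[2],q[3],q[0]]); p=s['position']
M=r.as_matrix(); print("pos",p.round(4),"yaw %.2f"%np.degrees(np.arctan2(M[1,0],M[0,0])),"tilt",M[:2,2].round(4),"w",round(float(s['width']),3),"F",s['contact_force'].round(1),"t",s['clock'])
if len(sys.argv)>4:
    x,y,z,a=map(float,sys.argv[1:5]); c,d=np.cos(np.radians(a)),np.sin(np.radians(a))
    t=np.array([[c,d,0],[d,-c,0],[0,0,-1]]); print("shift",(r.inv().apply(np.array([x,y,z])-p)/.15).round(3),"turn",((r.inv()*R.from_matrix(t)).as_rotvec()/(np.pi/2)).round(3))
E
python3 g.py .4264 .0928 .36 90
python3 - <<'E'
from m import *
for P in(T,S):
    q=P.reshape(-1,3);q=q[~np.isnan(q[:,0])];d=np.hypot(*(q[:,:2]-[.6447,-.2236]).T)
    for a,b in[(.045,.07),(.07,.09),(.09,.11),(.11,.13),(.13,.16)]:
        k=q[(d>a)&(d<b)]; i=np.argmax(k[:,2]); print(a,b,k[i].round(3))
E
```

```text
pos [ 0.3104 -0.4889  0.4045] yaw 89.75 tilt [-0.0002  0.0004] w 1.002 F [0.4 0.7 1.1] t 1.275
shift [3.881 0.756 0.298] turn [-0.    -0.    -0.003]
0.045 0.07 [ 0.599 -0.172  0.019]
0.07 0.09 [ 0.643 -0.146  0.014]
0.09 0.11 [ 0.662 -0.119  0.121]
0.11 0.13 [ 0.715 -0.134  0.125]
0.13 0.16 [ 0.71  -0.366  0.358]
0.045 0.07 [ 0.702 -0.263  0.003]
0.07 0.09 [ 0.583 -0.168  0.003]
0.09 0.11 [ 0.669 -0.119  0.116]
0.11 0.13 [ 0.68  -0.348  0.139]
0.13 0.16 [ 0.705 -0.365  0.355]
```

Request:
{"name": "send_rows", "arguments": {"targets": [[[0.4, 0.1, 0], [0, 0, 0], -1], [[0.8, 0.2, 0], [0, 0, 0], -1], [[1, 0.25, 0], [0, 0, 0], -1]]}}

```text
clock: 1.65
position: [0.3485, -0.3368, 0.4045]
ee_rot: [-0.0, 0.708, 0.706, 0.0]
contact_force: [1.0, -0.1, 0.0]
width: 1.006
finger_force: 0.0
```

Request:
{"name": "send_rows", "arguments": {"targets": [[[0.4, 0.1, 0], [0, 0, 0], -1], [[0.8, 0.2, 0], [0, 0, 0], -1], [[1, 0.25, 0], [0, 0, 0], -1]]}}

```text
clock: 2.02
position: [0.3861, -0.1867, 0.4048]
ee_rot: [0.0, 0.708, 0.706, 0.0]
contact_force: [0.1, -0.1, 0.9]
width: 1.001
finger_force: 0.0
```

Request:
{"name": "send_rows", "arguments": {"targets": [[[0.4, 0.1, 0], [0, 0, 0], -1], [[0.8, 0.2, 0], [0, 0, 0], -1], [[1, 0.25, 0], [0, 0, 0], -1]]}}

```text
clock: 2.4
position: [0.4238, -0.0367, 0.4049]
ee_rot: [0.0, 0.708, 0.707, 0.0]
contact_force: [-0.7, -0.1, 0.2]
width: 1.0
finger_force: 0.0
```

Request:
{"name": "send_rows", "arguments": {"targets": [[[0.4, 0, 0.1], [0, 0, 0.09], -1], [[0.8, 0, 0.25], [0, 0, 0.18], -1], [[0.88, 0, 0.3], [0, 0, 0.18], -1], [[0.88, 0, 0.3], [0, 0, 0.18], -1], [[0.88, 0, 0.3], [0, 0, 0.18], -1]]}}

```text
clock: 3.02
position: [0.4242, 0.0923, 0.3603]
ee_rot: [0.0, 0.801, 0.599, 0.0]
contact_force: [-0.5, -0.9, -0.6]
width: 1.001
finger_force: 0.0
```

```bash
python3 g.py .4264 .0928 .19 73.6
```

```text
pos [0.4242 0.0923 0.3603] yaw 73.62 tilt [ 0.0008 -0.0003] w 1.001 F [-0.5 -0.9 -0.6] t 3.025
shift [0.007 0.012 1.135] turn [0.001 0.    0.   ]
```

Request:
{"name": "send_rows", "arguments": {"targets": [[[0, 0.01, 0.3], [0, 0, 0], -1], [[0, 0.01, 0.6], [0, 0, 0], -1], [[0, 0.01, 0.8], [0, 0, 0], -1], [[0, 0.01, 0.95], [0, 0, 0], -1]]}}

```text
clock: 3.52
position: [0.4256, 0.0911, 0.2165]
ee_rot: [0.0, 0.801, 0.599, -0.0]
contact_force: [0.2, -0.7, 0.2]
width: 1.001
finger_force: 0.0
```

Request:
{"name": "send_rows", "arguments": {"targets": [[[0, 0, 0.1], [0, 0, 0], -1], [[0, 0, 0.185], [0, 0, 0], -1], [[0, 0, 0.185], [0, 0, 0], -1], [[0, 0, 0.185], [0, 0, 1], 1], [[0, 0, 0.185], [0, 0, 0], 1], [[0, 0, 0.185], [0, 0, 0], 1], [[0, 0, 0.185], [0, 0, 0], 1], [[0, 0, 0.185], [0, 0, 0], 1]], "newtons": 40}}

```text
clock: 4.53
position: [0.4262, 0.0924, 0.1907]
ee_rot: [0.001, 0.801, 0.599, 0.001]
contact_force: [-0.8, -1.8, 5.7]
width: 0.831
finger_force: 43.9
```

Request:
{"name": "send_rows", "arguments": {"targets": [[[0, 0, -0.1], [0, 0, 0], 1], [[0, 0, -0.3], [0, 0, 0], 1], [[0, 0, -0.55], [0, 0, 0], 1], [[0, 0, -0.8], [0, 0, 0], 1], [[0, 0, -1], [0, 0, 0], 1]]}}

```text
clock: 5.15
position: [0.4251, 0.0925, 0.3415]
ee_rot: [0.0, 0.801, 0.599, 0.001]
contact_force: [0.1, -0.6, -2.3]
width: 0.83
finger_force: 44.0
```

Request:
{"name": "send_rows", "arguments": {"targets": [[[-0.1, 0, -0.1], [0, 0, -0.05], 1], [[-0.3, 0, -0.2], [0, 0, -0.12], 1], [[-0.5, 0, -0.2], [0, 0, -0.2], 1], [[-0.7, 0, -0.2], [0, 0, -0.27], 1], [[-0.7, 0, -0.2], [0, 0, -0.301], 1], [[-0.7, 0, -0.2], [0, 0, -0.301], 1]]}}

```text
clock: 5.9
position: [0.3956, -0.0085, 0.3697]
ee_rot: [0.0, 0.638, 0.77, 0.0]
contact_force: [0.1, -0.7, -1.1]
width: 0.829
finger_force: 43.9
```

```bash
python3 g.py .4577 -.3787 .37 100.74
python3 - <<'E'
from h import *
c=cam("scene"); cv2.imwrite("pics/s1.png",c['pixels'][...,::-1])
E
```

```text
pos [ 0.3956 -0.0085  0.3697] yaw 100.67 tilt [0.0002 0.0001] w 0.829 F [ 0.1 -0.7 -1.1] t 5.9
shift [-2.502e+00 -5.000e-02 -2.000e-03] turn [ 0.    -0.    -0.001]
```

View pics/s1.png

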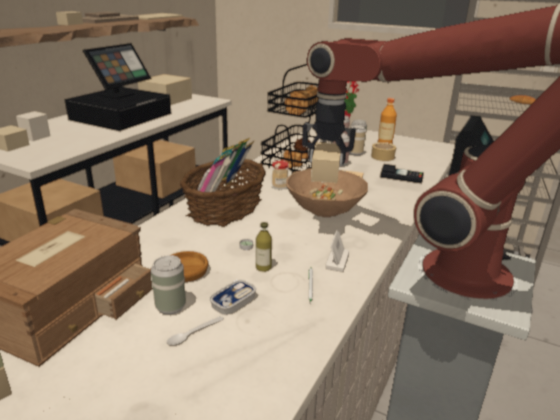

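The carton is in the hand (327,165), level, on its way over the bowl.

Request:
{"name": "send_rows", "arguments": {"targets": [[[-0.15, 0, 0], [0, 0, 0], 1], [[-0.4, 0, 0], [0, 0, 0], 1], [[-0.7, 0, 0], [0, 0, 0], 1], [[-1, 0, 0], [0, 0, 0], 1]]}}

```text
clock: 6.45
position: [0.4243, -0.1565, 0.3696]
ee_rot: [0.0, 0.637, 0.77, 0.0]
contact_force: [1.3, 0.5, -0.8]
width: 0.831
finger_force: 44.0
```

Request:
{"name": "send_rows", "arguments": {"targets": [[[-0.3, 0, 0], [0, 0, 0], 1], [[-0.6, 0, 0], [0, 0, 0], 1], [[-0.85, 0, 0], [0, 0, 0], 1], [[-1, 0, 0], [0, 0, 0], 1]]}}

```text
clock: 6.95
position: [0.4525, -0.3043, 0.3692]
ee_rot: [-0.0, 0.638, 0.77, 0.0]
contact_force: [0.0, 0.5, -1.8]
width: 0.826
finger_force: 44.0
```

Request:
{"name": "send_rows", "arguments": {"targets": [[[-0.2, -0.05, 0], [0, 0, 0], 1], [[-0.4, -0.05, 0], [0, 0, 0], 1], [[-0.5, -0.05, 0.2], [0, 0, 0], 1], [[-0.5, -0.05, 0.5], [0, 0, 0], 1], [[-0.5, -0.05, 0.8], [0, 0, 0], 1], [[-0.5, -0.05, 0.8], [0, 0, 0], 1], [[-0.5, -0.05, 0.8], [0, 0, 0], 1]]}}

```text
clock: 7.82
position: [0.4596, -0.3784, 0.2512]
ee_rot: [0.001, 0.637, 0.771, -0.0]
contact_force: [0.4, -0.6, -1.0]
width: 0.831
finger_force: 44.4
```

```bash
python3 g.py .4577 -.3787 .206 100.74
python3 - <<'E'
from h import *
P=cloud(cam("scene")); q=P.reshape(-1,3); q=q[~np.isnan(q[:,0])]
k=q[(np.hypot(q[:,0]-.4577,q[:,1]+.3787)<.1)&(q[:,2]>.03)&(q[:,2]<.2)]
print(len(k),np.percentile(k[:,2],[1,50]),k.min(0),k.max(0))
E
```

```text
pos [ 0.4596 -0.3784  0.2512] yaw 100.80 tilt [ 0.0015 -0.0015] w 0.831 F [ 0.4 -0.6 -1. ] t 7.825
shift [ 0.001 -0.013  0.301] turn [0.001 0.001 0.001]
1254 [0.06943225 0.1245993 ] [ 0.39094551 -0.44184828  0.06193041] [ 0.52488574 -0.30040101  0.19980172]
```

Request:
{"name": "send_rows", "arguments": {"targets": [[[0, -0.013, 0.12], [0, 0, 0], 1], [[0, -0.013, 0.23], [0, 0, 0], 1], [[0, -0.013, 0.28], [0, 0, 0], 1], [[0, -0.013, 0.3], [0, 0, 0], 1], [[0, -0.013, 0.3], [0, 0, 0], 1], [[0, -0.013, 0.305], [0, 0, 0], -1], [[0, -0.013, 0.305], [0, 0, 0], -1], [[0, -0.013, 0.305], [0, 0, 0], -1], [[0, -0.013, 0.305], [0, 0, 0], -1]]}}

```text
clock: 9.0
position: [0.4569, -0.3785, 0.2036]
ee_rot: [-0.0, 0.638, 0.77, 0.0]
contact_force: [0.7, 0.2, 0.1]
width: 0.996
finger_force: 0.0
```

Request:
{"name": "send_rows", "arguments": {"targets": [[[0, 0, -0.2], [0, 0, 0], -1], [[0, 0, -0.5], [0, 0, 0], -1], [[0, 0, -0.8], [0, 0, 0], -1], [[0, 0, -1], [0, 0, 0], -1]]}}

```text
clock: 9.5
position: [0.4571, -0.3787, 0.3565]
ee_rot: [0.002, 0.638, 0.77, -0.0]
contact_force: [0.0, 0.6, -0.1]
width: 1.0
finger_force: 0.0
```

Request:
{"name": "send_rows", "arguments": {"targets": [[[0.3, 0, -0.2], [0, 0, 0.06], -1], [[0.7, 0, -0.2], [0, 0, 0.12], -1], [[1, 0, -0.2], [0, 0, 0.12], -1], [[1, 0, -0.2], [0, 0, 0.12], -1]]}}

```text
clock: 10.0
position: [0.4284, -0.2289, 0.3836]
ee_rot: [0.0, 0.706, 0.708, 0.0]
contact_force: [0.5, -1.2, 0.3]
width: 1.001
finger_force: 0.0
```

Request:
{"name": "send_rows", "arguments": {"targets": [[[0.4, 0, 0], [0, 0, 0], -1], [[0.8, 0, 0], [0, 0, 0], -1], [[1, 0, 0], [0, 0, 0], -1], [[1, 0, 0], [0, 0, 0], -1]]}}

```text
clock: 10.5
position: [0.4291, -0.0803, 0.3839]
ee_rot: [0.0, 0.706, 0.708, 0.0]
contact_force: [0.9, 0.3, 0.3]
width: 1.0
finger_force: 0.0
```

```bash
python3 g.py .4336 .3907 .36 77.6
cat > chk.py <<'E'
# chk.py x y r zlo zhi : top-face rect of what stands there, both views
import sys; from m import rect,box; from h import *
x,y,r,lo,hi=map(float,sys.argv[1:6])
for n in("top","scene"):
    p=box(cloud(cam(n)),[x,y],r,lo,hi)
    if len(p)>4: print(n,len(p),rect(p[:,:2]),"mean",p.mean(0).round(4))
E
python3 chk.py .4577 -.3787 .09 .068 .1
```

```text
pos [ 0.4291 -0.0803  0.3839] yaw 90.15 tilt [ 0.0006 -0.0005] w 1.0 F [0.9 0.3 0.3] t 10.5
shift [3.14  0.038 0.158] turn [0.    0.    0.139]
top 784 [array([ 456.696, -377.923]), array([ 68.1064, 138.5498]), np.float64(19.2882)] mean [ 0.4564 -0.3774  0.0771]
scene 309 [array([ 457.7213, -376.5915]), array([ 66.8339, 144.2484]), np.float64(19.3974)] mean [ 0.4528 -0.3673  0.077 ]
```

The carton sits within 2 mm of the middle but about 8.6° off in yaw. My stray turn row while closing caused that. I'll re-grip it aligned and straighten it.

Request:
{"name": "send_rows", "arguments": {"targets": [[[-0.4, 0, 0], [0, 0, 0], -1], [[-0.8, 0.1, 0], [0, 0, 0], -1], [[-1, 0.1, 0], [0, 0, 0], -1]]}}

```text
clock: 10.98
position: [0.4437, -0.2354, 0.3836]
ee_rot: [0.0, 0.709, 0.706, -0.0]
contact_force: [0.6, 1.0, 0.1]
width: 1.0
finger_force: 0.0
```

Request:
{"name": "send_rows", "arguments": {"targets": [[[-0.4, 0.09, 0], [0, 0, -0.11], -1], [[-0.8, 0.09, 0], [0, 0, -0.213], -1], [[-0.98, 0.09, 0.2], [0, 0, -0.213], -1], [[-0.98, 0.09, 0.5], [0, 0, -0.213], -1], [[-0.98, 0.09, 0.7], [0, 0, -0.213], -1], [[-0.98, 0.09, 0.7], [0, 0, -0.213], -1], [[-0.98, 0.09, 0.7], [0, 0, -0.213], -1]]}}

```text
clock: 11.85
position: [0.4573, -0.3795, 0.28]
ee_rot: [0.001, 0.58, 0.815, -0.0]
contact_force: [-0.3, 0.8, 0.7]
width: 0.999
finger_force: 0.0
```

```bash
python3 g.py .457 -.3773 .207 109.3
```

```text
pos [ 0.4573 -0.3795  0.28  ] yaw 109.09 tilt [ 0.0012 -0.0015] w 0.999 F [-0.3  0.8  0.7] t 11.85
shift [0.015 0.003 0.487] turn [ 0.     0.001 -0.002]
```

Request:
{"name": "send_rows", "arguments": {"targets": [[[0.01, 0, 0.25], [0, 0, 0], -1], [[0.01, 0, 0.45], [0, 0, 0], -1], [[0.01, 0, 0.487], [0, 0, 0], -1], [[0.01, 0, 0.487], [0, 0, 0], 1], [[0.01, 0, 0.487], [0, 0, 0], 1], [[0.01, 0, 0.487], [0, 0, 0], 1], [[0.01, 0, 0.487], [0, 0, 0], 1], [[0.01, 0, 0.487], [0, 0, 0], 1]]}}

```text
clock: 12.85
position: [0.4575, -0.3775, 0.2078]
ee_rot: [0.002, 0.58, 0.815, -0.0]
contact_force: [-0.3, 0.6, 5.8]
width: 0.792
finger_force: 48.0
```

Request:
{"name": "send_rows", "arguments": {"targets": [[[0, 0, -0.08], [0, 0, 0], 1], [[0, 0, -0.08], [0, 0, 0.03], 1], [[0, 0, -0.08], [0, 0, 0.06], 1], [[0, 0, -0.08], [0, 0, 0.095], 1], [[0, 0, -0.08], [0, 0, 0.095], 1], [[0, 0, -0.03], [0, 0, 0.095], 1], [[0, 0, 0], [0, 0, 0.095], 1], [[0, 0, 0], [0, 0, 0.095], 1], [[0, 0, 0.003], [0, 0, 0.095], -1], [[0, 0, 0.003], [0, 0, 0.095], -1], [[0, 0, 0.003], [0, 0, 0.095], -1], [[0, 0, 0.003], [0, 0, 0.095], -1]]}}

```text
clock: 14.35
position: [0.4567, -0.3767, 0.2049]
ee_rot: [-0.0, 0.639, 0.769, 0.0]
contact_force: [-0.2, 0.7, -1.1]
width: 1.003
finger_force: 0.0
```

Request:
{"name": "send_rows", "arguments": {"targets": [[[0, 0, -0.2], [0, 0, 0], -1], [[0, 0, -0.5], [0, 0, 0], -1], [[0, 0, -0.8], [0, 0, 0], -1], [[0, 0, -1], [0, 0, 0], -1]]}}

```text
clock: 14.85
position: [0.457, -0.3769, 0.3579]
ee_rot: [0.002, 0.639, 0.769, -0.0]
contact_force: [0.2, 0.4, 0.4]
width: 1.001
finger_force: 0.0
```

Request:
{"name": "send_rows", "arguments": {"targets": [[[0.3, 0, -0.2], [0, 0, 0.06], -1], [[0.7, 0, -0.2], [0, 0, 0.12], -1], [[1, 0, -0.2], [0, 0, 0.12], -1], [[1, 0, -0.2], [0, 0, 0.12], -1]]}}

```text
clock: 15.35
position: [0.4287, -0.2271, 0.3851]
ee_rot: [0.0, 0.707, 0.707, 0.0]
contact_force: [0.0, -1.1, -0.3]
width: 0.999
finger_force: 0.0
```

Request:
{"name": "send_rows", "arguments": {"targets": [[[0.4, 0, 0], [0, 0, 0], -1], [[0.8, 0, 0], [0, 0, 0], -1], [[1, 0, 0], [0, 0, 0], -1], [[1, 0, 0], [0, 0, 0], -1]]}}

```text
clock: 15.85
position: [0.4299, -0.0785, 0.3853]
ee_rot: [0.0, 0.707, 0.707, -0.0]
contact_force: [0.0, -0.4, 0.1]
width: 1.004
finger_force: 0.0
```

```bash
python3 g.py .4336 .3907 .36 77.6; python3 chk.py .4577 -.3787 .09 .068 .1
```

```text
pos [ 0.4299 -0.0785  0.3853] yaw 89.97 tilt [ 0.0005 -0.0005] w 1.004 F [ 0.  -0.4  0.1] t 15.85
shift [3.128 0.023 0.167] turn [0.    0.    0.137]
top 784 [array([ 457.3087, -377.7053]), array([ 67.6728, 138.0437]), np.float64(10.5328)] mean [ 0.4571 -0.3768  0.0772]
scene 312 [array([ 457.2435, -377.1429]), array([ 68.1834, 147.6781]), np.float64(11.3376)] mean [ 0.4543 -0.3687  0.0769]
```

Request:
{"name": "send_rows", "arguments": {"targets": [[[0.4, 0, 0], [0, 0, 0], -1], [[0.8, 0, 0], [0, 0, 0], -1], [[1, 0, 0], [0, 0, 0], -1]]}}

```text
clock: 16.32
position: [0.4306, 0.0714, 0.3853]
ee_rot: [0.0, 0.708, 0.706, 0.0]
contact_force: [0.2, -0.9, -0.0]
width: 1.004
finger_force: 0.0
```

Request:
{"name": "send_rows", "arguments": {"targets": [[[0.4, 0, 0], [0, 0, 0], -1], [[0.8, 0, 0], [0, 0, 0], -1], [[1, 0, 0], [0, 0, 0], -1]]}}

```text
clock: 16.7
position: [0.4315, 0.2219, 0.3852]
ee_rot: [0.0, 0.708, 0.706, -0.0]
contact_force: [-0.1, -0.4, -0.2]
width: 1.001
finger_force: 0.0
```

Request:
{"name": "send_rows", "arguments": {"targets": [[[0.4, 0, 0], [0, 0, 0], -1], [[0.8, 0, 0], [0, 0, 0], -1], [[1, 0, 0], [0, 0, 0], -1]]}}

```text
clock: 17.08
position: [0.4325, 0.3722, 0.3848]
ee_rot: [0.0, 0.708, 0.706, -0.0]
contact_force: [0.7, -0.7, 0.1]
width: 0.998
finger_force: 0.0
```

Request:
{"name": "send_rows", "arguments": {"targets": [[[0.13, 0.02, 0.2], [0, 0, 0.1], -1], [[0.13, 0.02, 0.5], [0, 0, 0.137], -1], [[0.13, 0.02, 0.8], [0, 0, 0.137], -1], [[0.13, 0.02, 1], [0, 0, 0.137], -1], [[0.13, 0.02, 1], [0, 0, 0.137], -1], [[0.13, 0.02, 1], [0, 0, 0.137], -1]]}}

```text
clock: 17.82
position: [0.4357, 0.39, 0.2365]
ee_rot: [0.0, 0.78, 0.625, 0.001]
contact_force: [1.1, -0.0, 0.0]
width: 1.0
finger_force: 0.0
```

```bash
python3 g.py .4336 .3907 .174 77.6
```

```text
pos [0.4357 0.39   0.2365] yaw 77.40 tilt [0.0017 0.001 ] w 1.0 F [ 1.1 -0.   0. ] t 17.825
shift [ 0.001 -0.015  0.417] turn [ 0.001 -0.001 -0.002]
```

Request:
{"name": "send_rows", "arguments": {"targets": [[[0, -0.015, 0.2], [0, 0, 0], -1], [[0, -0.015, 0.35], [0, 0, 0], -1], [[0, -0.015, 0.417], [0, 0, 0], -1], [[0, -0.015, 0.417], [0, 0, 0], -1], [[0, -0.015, 0.417], [0, 0, 0], 1], [[0, -0.015, 0.417], [0, 0, 0], 1], [[0, -0.015, 0.417], [0, 0, 0], 1], [[0, -0.015, 0.417], [0, 0, 0], 1], [[0, -0.015, 0.417], [0, 0, 0], 1], [[0, -0.015, 0.417], [0, 0, 0], 1]]}}

```text
clock: 19.08
position: [0.4328, 0.3912, 0.1746]
ee_rot: [0.0, 0.78, 0.626, 0.001]
contact_force: [-1.0, -0.4, 5.6]
width: 0.69
finger_force: 43.0
```

Request:
{"name": "send_rows", "arguments": {"targets": [[[0, 0, -0.1], [0, 0, 0], 1], [[0, 0, -0.3], [0, 0, 0], 1], [[0, 0, -0.55], [0, 0, 0], 1], [[0, 0, -0.8], [0, 0, 0], 1], [[0, 0, -1], [0, 0, 0], 1], [[0, 0, -1], [0, 0, 0], 1]]}}

```text
clock: 19.82
position: [0.4327, 0.3912, 0.3265]
ee_rot: [0.0, 0.78, 0.626, 0.003]
contact_force: [0.1, -0.4, -2.0]
width: 0.692
finger_force: 43.5
```

```bash
python3 g.py .4571 -.3772 .35 100.74
python3 - <<'E'
from h import *
c=cam("scene"); cv2.imwrite("pics/s2.png",c['pixels'][...,::-1])
E
```

```text
pos [0.4327 0.3912 0.3265] yaw 77.49 tilt [0.0057 0.004 ] w 0.692 F [ 0.1 -0.4 -2. ] t 19.825
shift [-4.965  1.27  -0.176] turn [ 0.004 -0.003 -0.258]
```

View pics/s2.png

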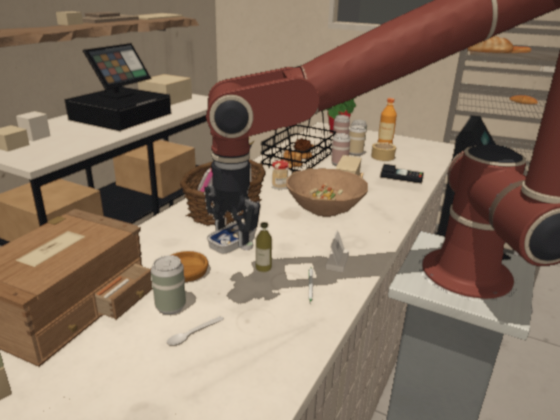

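The tin is held level at (225,237), and the bottle (264,247) is untouched.

Request:
{"name": "send_rows", "arguments": {"targets": [[[-0.1, 0, -0.1], [0, 0, -0.04], 1], [[-0.3, 0.07, -0.18], [0, 0, -0.1], 1], [[-0.5, 0.12, -0.18], [0, 0, -0.16], 1], [[-0.7, 0.18, -0.18], [0, 0, -0.22], 1], [[-0.9, 0.23, -0.18], [0, 0, -0.258], 1], [[-0.9, 0.23, -0.18], [0, 0, -0.258], 1]]}}

```text
clock: 20.62
position: [0.436, 0.2499, 0.3471]
ee_rot: [-0.001, 0.639, 0.769, -0.002]
contact_force: [0.3, 0.5, -1.2]
width: 0.687
finger_force: 43.5
```

```bash
python3 g.py .4571 -.3772 .35 100.74
```

```text
pos [0.436  0.2499 0.3471] yaw 100.54 tilt [-0.0037 -0.0015] w 0.687 F [ 0.3  0.5 -1.2] t 20.625
shift [-4.136 -0.626 -0.013] turn [-0.002  0.001 -0.002]
```

Request:
{"name": "send_rows", "arguments": {"targets": [[[-0.2, -0.03, 0], [0, 0, 0], 1], [[-0.5, -0.07, 0], [0, 0, 0], 1], [[-0.8, -0.12, 0], [0, 0, 0], 1], [[-1, -0.15, 0], [0, 0, 0], 1]]}}

```text
clock: 21.12
position: [0.4418, 0.0989, 0.3481]
ee_rot: [-0.001, 0.638, 0.77, -0.001]
contact_force: [0.2, -0.4, -1.1]
width: 0.691
finger_force: 43.5
```

Request:
{"name": "send_rows", "arguments": {"targets": [[[-0.25, -0.04, 0], [0, 0, 0], 1], [[-0.5, -0.07, 0], [0, 0, 0], 1], [[-0.75, -0.11, 0], [0, 0, 0], 1], [[-1, -0.15, 0], [0, 0, 0], 1]]}}

```text
clock: 21.62
position: [0.4478, -0.0522, 0.3482]
ee_rot: [-0.001, 0.638, 0.77, -0.0]
contact_force: [0.9, -0.4, -1.2]
width: 0.686
finger_force: 43.5
```

Request:
{"name": "send_rows", "arguments": {"targets": [[[-0.25, -0.04, 0], [0, 0, 0], 1], [[-0.5, -0.07, 0], [0, 0, 0], 1], [[-0.75, -0.11, 0], [0, 0, 0], 1], [[-1, -0.15, 0], [0, 0, 0], 1]]}}

```text
clock: 22.12
position: [0.4538, -0.2039, 0.348]
ee_rot: [-0.001, 0.638, 0.77, 0.0]
contact_force: [0.2, 0.3, -0.6]
width: 0.694
finger_force: 43.5
```

Request:
{"name": "send_rows", "arguments": {"targets": [[[-0.25, -0.04, 0], [0, 0, 0], 1], [[-0.5, -0.07, 0], [0, 0, 0], 1], [[-0.75, -0.11, 0], [0, 0, 0], 1], [[-1, -0.15, 0], [0, 0, 0], 1], [[-1.0, -0.17, 0.2], [0, 0, 0], 1], [[-1.0, -0.17, 0.4], [0, 0, 0], 1], [[-1.0, -0.17, 0.4], [0, 0, 0], 1], [[-1.0, -0.17, 0.4], [0, 0, 0], 1]]}}

```text
clock: 23.12
position: [0.457, -0.3552, 0.2899]
ee_rot: [0.0, 0.638, 0.77, 0.0]
contact_force: [0.7, -0.7, -0.6]
width: 0.687
finger_force: 43.6
```

```bash
python3 g.py .4571 -.3772 .2525 100.74
```

```text
pos [ 0.457  -0.3552  0.2899] yaw 100.72 tilt [0.0002 0.    ] w 0.687 F [ 0.7 -0.7 -0.6] t 23.125
shift [-0.144 -0.027  0.249] turn [ 0.  0. -0.]
```

Request:
{"name": "send_rows", "arguments": {"targets": [[[-0.144, -0.027, 0], [0, 0, 0], 1], [[-0.144, -0.027, 0.1], [0, 0, 0], 1], [[-0.144, -0.027, 0.18], [0, 0, 0], 1], [[-0.144, -0.027, 0.23], [0, 0, 0], 1], [[-0.144, -0.027, 0.252], [0, 0, 0], 1], [[-0.144, -0.027, 0.252], [0, 0, 0], 1], [[-0.144, -0.027, 0.252], [0, 0, 0], 1], [[-0.144, -0.027, 0.252], [0, 0, 0], -1], [[-0.144, -0.027, 0.252], [0, 0, 0], -1], [[-0.144, -0.027, 0.252], [0, 0, 0], -1], [[-0.144, -0.027, 0.252], [0, 0, 0], -1]]}}

```text
clock: 24.5
position: [0.4565, -0.3774, 0.2518]
ee_rot: [0.0, 0.638, 0.77, -0.0]
contact_force: [0.2, 0.5, 0.4]
width: 1.0
finger_force: 0.0
```

Request:
{"name": "send_rows", "arguments": {"targets": [[[0, 0, -0.2], [0, 0, 0], -1], [[0, 0, -0.5], [0, 0, 0], -1], [[0, 0, -0.8], [0, 0, 0], -1], [[0, 0, -1], [0, 0, 0], -1]]}}

```text
clock: 25.0
position: [0.4566, -0.3775, 0.4048]
ee_rot: [0.002, 0.638, 0.77, -0.0]
contact_force: [0.9, -0.4, -0.1]
width: 1.0
finger_force: 0.0
```

Request:
{"name": "send_rows", "arguments": {"targets": [[[0.3, 0, 0], [0, 0, 0.06], -1], [[0.7, 0, 0], [0, 0, 0.12], -1], [[1, 0, 0], [0, 0, 0.12], -1], [[1, 0, 0], [0, 0, 0.12], -1]]}}

```text
clock: 25.5
position: [0.4282, -0.2278, 0.4019]
ee_rot: [0.0, 0.707, 0.708, 0.0]
contact_force: [0.2, -0.1, 1.1]
width: 1.0
finger_force: 0.0
```

Request:
{"name": "send_rows", "arguments": {"targets": [[[0.4, 0, 0], [0, 0, 0], -1], [[0.8, 0, 0], [0, 0, 0], -1], [[1, 0, 0], [0, 0, 0], -1], [[1, 0, 0], [0, 0, 0], -1]]}}

```text
clock: 26.0
position: [0.4292, -0.0792, 0.4021]
ee_rot: [0.001, 0.707, 0.707, 0.0]
contact_force: [-0.3, -0.7, 0.8]
width: 0.999
finger_force: 0.0
```

```bash
python3 g.py .4433 .2397 .3805 90; python3 chk.py .4577 -.3787 .09 .09 .12; python3 chk.py .4577 -.3787 .09 .068 .087; python3 chk.py .4433 .2397 .03 .11 .14
```

```text
pos [ 0.4292 -0.0792  0.4021] yaw 90.06 tilt [ 0.0008 -0.0006] w 0.999 F [-0.3 -0.7  0.8] t 26.0
shift [2.126 0.096 0.143] turn [0.    0.    0.001]
top 533 [array([ 456.4803, -377.1411]), array([ 62.406 , 107.6487]), np.float64(12.1924)] mean [ 0.4566 -0.378   0.099 ]
scene 228 [array([ 456.6235, -374.5605]), array([ 63.1718, 114.1945]), np.float64(8.8709)] mean [ 0.4561 -0.3707  0.0984]
top 240 [array([ 457.3579, -377.774 ]), array([ 67.7332, 137.5697]), np.float64(10.8213)] mean [ 0.4563 -0.3638  0.0767]
scene 169 [array([ 457.3734, -374.8792]), array([ 68.2284, 138.6485]), np.float64(11.0523)] mean [ 0.443  -0.3386  0.078 ]
top 33 [array([441.9201, 238.6893]), array([17.6054, 18.3375]), np.float64(42.8712)] mean [0.4427 0.2384 0.1239]
scene 70 [array([443.1567, 241.3653]), array([16.7639, 22.1292]), np.float64(29.2763)] mean [0.4418 0.2437 0.1199]
```

Request:
{"name": "send_rows", "arguments": {"targets": [[[0.4, 0, 0], [0, 0, 0], -1], [[0.8, 0.05, 0], [0, 0, 0], -1], [[1, 0.05, 0], [0, 0, 0], -1]]}}

```text
clock: 26.68
position: [0.4369, 0.0713, 0.4019]
ee_rot: [-0.0, 0.708, 0.707, 0.0]
contact_force: [0.3, -0.1, -0.4]
width: 1.001
finger_force: 0.0
```

Request:
{"name": "send_rows", "arguments": {"targets": [[[0.4, 0.04, 0], [0, 0, 0], -1], [[0.8, 0.04, 0], [0, 0, 0], -1], [[1, 0.04, 0], [0, 0, 0], -1], [[1, 0.04, 0.14], [0, 0, 0], -1], [[1, 0.04, 0.14], [0, 0, 0], -1], [[1, 0.04, 0.14], [0, 0, 0], -1]]}}

```text
clock: 27.42
position: [0.4434, 0.2194, 0.3813]
ee_rot: [0.0, 0.708, 0.706, 0.0]
contact_force: [0.4, 0.7, -0.0]
width: 1.004
finger_force: 0.0
```

```bash
python3 g.py .4430 .2397 .231 90
```

```text
pos [0.4434 0.2194 0.3813] yaw 89.82 tilt [0.0002 0.    ] w 1.004 F [ 0.4  0.7 -0. ] t 27.425
shift [ 0.135 -0.003  1.002] turn [ 0.    -0.    -0.002]
```

Request:
{"name": "send_rows", "arguments": {"targets": [[[0.135, 0, 0], [0, 0, 0], -1], [[0.135, 0, 0.1], [0, 0, 0], -1], [[0.135, 0, 0.4], [0, 0, 0], -1], [[0.135, 0, 0.7], [0, 0, 0], -1], [[0.135, 0, 0.9], [0, 0, 0], -1], [[0.135, 0, 1], [0, 0, 0], -1], [[0.135, 0, 1], [0, 0, 0], -1]]}}

```text
clock: 28.3
position: [0.4428, 0.2396, 0.2299]
ee_rot: [-0.0, 0.708, 0.706, -0.001]
contact_force: [-0.1, 0.5, -0.8]
width: 1.003
finger_force: 0.0
```

Request:
{"name": "send_rows", "arguments": {"targets": [[[0, 0, 0], [0, 0, 0], 1], [[0, 0, 0], [0, 0, 0], 1], [[0, 0, 0], [0, 0, 0], 1], [[0, 0, 0], [0, 0, 0], 1], [[0, 0, 0], [0, 0, 0], 1], [[0, 0, 0], [0, 0, 0], 1], [[0, 0, 0], [0, 0, 0], 1], [[0, 0, 0], [0, 0, 0], 1]], "newtons": 35}}

```text
clock: 29.3
position: [0.4436, 0.2405, 0.2324]
ee_rot: [0.0, 0.708, 0.707, 0.001]
contact_force: [-1.6, 0.0, 5.3]
width: 0.457
finger_force: 35.9
```

Request:
{"name": "send_rows", "arguments": {"targets": [[[0, 0, -0.1], [0, 0, 0], 1], [[0, 0, -0.3], [0, 0, 0], 1], [[0, 0, -0.55], [0, 0, 0], 1], [[0, 0, -0.8], [0, 0, 0], 1], [[0, 0, -1], [0, 0, 0], 1], [[0, 0, -1], [0, 0, 0], 1]]}}

```text
clock: 30.05
position: [0.4434, 0.2404, 0.3842]
ee_rot: [0.001, 0.708, 0.707, 0.003]
contact_force: [0.8, 0.0, -2.3]
width: 0.456
finger_force: 35.7
```

```bash
python3 g.py .4567 -.377 .38 90
python3 - <<'E'
from h import *
c=cam("scene"); cv2.imwrite("pics/s3.png",c['pixels'][...,::-1])
E
```

```text
pos [0.4434 0.2404 0.3842] yaw 89.91 tilt [0.006  0.0021] w 0.456 F [ 0.8  0.  -2.3] t 30.05
shift [-4.116  0.095  0.02 ] turn [ 0.004 -0.001 -0.001]
```

View pics/s3.png

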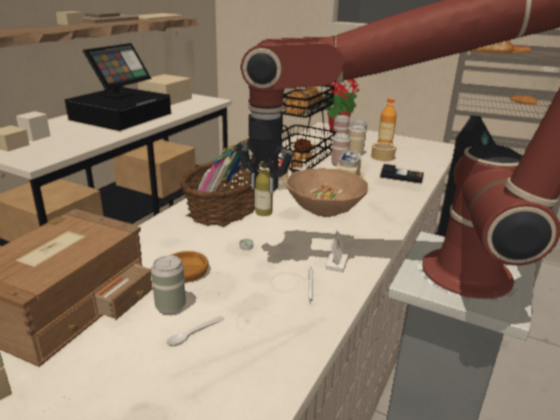

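The bottle hangs upright in the grip at (264,190).

Request:
{"name": "send_rows", "arguments": {"targets": [[[-0.15, 0, -0.1], [0, 0, 0], 1], [[-0.4, 0, -0.2], [0, 0, 0], 1], [[-0.7, 0, -0.2], [0, 0, 0], 1], [[-1, 0.02, -0.2], [0, 0, 0], 1]]}}

```text
clock: 30.6
position: [0.445, 0.0891, 0.4084]
ee_rot: [-0.001, 0.707, 0.707, -0.001]
contact_force: [0.9, 0.6, -1.8]
width: 0.452
finger_force: 35.7
```

Request:
{"name": "send_rows", "arguments": {"targets": [[[-0.25, 0, 0], [0, 0, 0], 1], [[-0.5, 0, 0], [0, 0, 0], 1], [[-0.75, 0, 0], [0, 0, 0], 1], [[-1, 0.02, 0], [0, 0, 0], 1]]}}

```text
clock: 31.1
position: [0.4478, -0.0609, 0.4081]
ee_rot: [-0.002, 0.708, 0.706, -0.001]
contact_force: [1.5, -0.1, -2.1]
width: 0.457
finger_force: 35.7
```

Request:
{"name": "send_rows", "arguments": {"targets": [[[-0.25, 0, 0], [0, 0, 0], 1], [[-0.5, 0, 0], [0, 0, 0], 1], [[-0.75, 0, 0], [0, 0, 0], 1], [[-1, 0.02, 0], [0, 0, 0], 1]]}}

```text
clock: 31.6
position: [0.4506, -0.2108, 0.408]
ee_rot: [-0.002, 0.708, 0.706, -0.0]
contact_force: [0.0, 0.9, -1.0]
width: 0.461
finger_force: 35.7
```

Request:
{"name": "send_rows", "arguments": {"targets": [[[-0.25, 0, 0], [0, 0, 0], 1], [[-0.5, 0, 0], [0, 0, 0], 1], [[-0.75, 0, 0], [0, 0, 0], 1], [[-0.9, 0.02, 0], [0, 0, 0], 1], [[-1, 0.02, 0.1], [0, 0, 0], 1], [[-1, 0.02, 0.2], [0, 0, 0], 1], [[-1, 0.02, 0.2], [0, 0, 0], 1], [[-1, 0.02, 0.2], [0, 0, 0], 1]]}}

```text
clock: 32.6
position: [0.454, -0.359, 0.3805]
ee_rot: [-0.0, 0.707, 0.707, 0.0]
contact_force: [0.3, -0.5, -1.5]
width: 0.456
finger_force: 35.7
```

```bash
python3 g.py .4567 -.377 .334 90; python3 chk.py .457 -.36 .06 .14 .18
```

```text
pos [ 0.454  -0.359   0.3805] yaw 89.95 tilt [-0.0003  0.0005] w 0.456 F [ 0.3 -0.5 -1.5] t 32.6
shift [-0.12   0.018  0.31 ] turn [-0.    -0.    -0.001]
scene 101 [array([ 450.5581, -346.9289]), array([40.2774, 26.6812]), np.float64(16.8684)] mean [ 0.4492 -0.345   0.1648]
```

Request:
{"name": "send_rows", "arguments": {"targets": [[[-0.06, 0.018, 0], [0, 0, 0], 1], [[-0.12, 0.018, 0.1], [0, 0, 0], 1], [[-0.12, 0.018, 0.2], [0, 0, 0], 1], [[-0.12, 0.018, 0.27], [0, 0, 0], 1], [[-0.12, 0.018, 0.3], [0, 0, 0], 1], [[-0.12, 0.018, 0.31], [0, 0, 0], 1], [[-0.12, 0.018, 0.315], [0, 0, 0], 1], [[-0.12, 0.018, 0.315], [0, 0, 0], 1], [[-0.12, 0.018, 0.315], [0, 0, 0], 1]]}}

```text
clock: 33.83
position: [0.4567, -0.3779, 0.334]
ee_rot: [0.0, 0.708, 0.706, 0.0]
contact_force: [-0.1, -0.5, -1.4]
width: 0.46
finger_force: 35.8
```

```bash
python3 g.py .4567 -.377 .334 90
python3 - <<'E'
from h import *
c=cam("scene"); cv2.imwrite("pics/s4.png",cv2.resize(c['pixels'][100:220,260:420,::-1],(800,600)))
E
```

```text
pos [ 0.4567 -0.3779  0.334 ] yaw 89.90 tilt [ 0.0007 -0.0006] w 0.46 F [-0.1 -0.5 -1.4] t 33.825
shift [0.006 0.    0.   ] turn [ 0.     0.    -0.001]
```

View pics/s4.png

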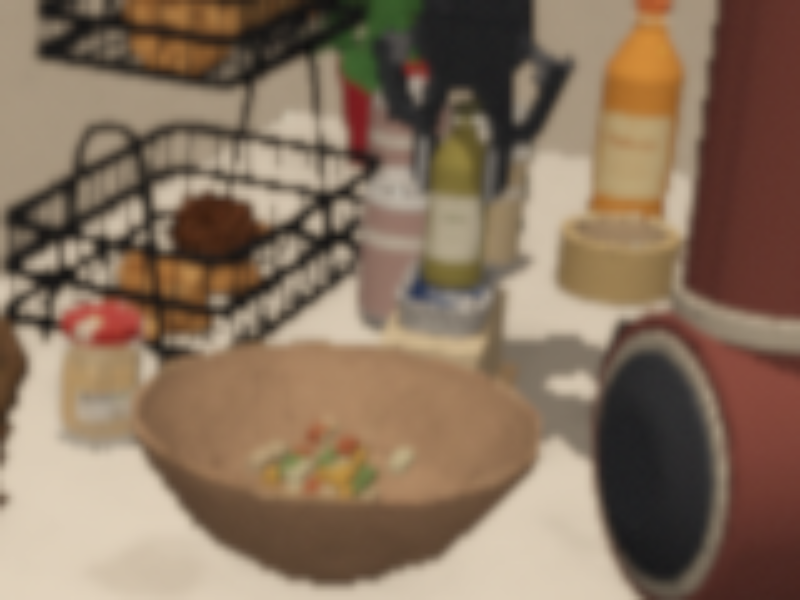

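The bottle is upright just above the tin, crop (455,280), with its weight still on the hand. I'll lower it a little more and then let go.

Request:
{"name": "send_rows", "arguments": {"targets": [[[0.006, 0, 0.005], [0, 0, 0], 1], [[0.006, 0, 0.01], [0, 0, 0], 1], [[0.006, 0, 0.01], [0, 0, 0], 1]]}}

```text
clock: 34.25
position: [0.4567, -0.3775, 0.334]
ee_rot: [0.001, 0.708, 0.706, -0.001]
contact_force: [-1.7, -0.7, 6.4]
width: 0.46
finger_force: 36.4
```

Request:
{"name": "send_rows", "arguments": {"targets": [[[0, 0, 0], [0, 0, 0], -1], [[0, 0, 0], [0, 0, 0], -1], [[0, 0, 0], [0, 0, 0], -1], [[0, 0, 0], [0, 0, 0], -1], [[0, 0, 0], [0, 0, 0], -1]]}}

```text
clock: 34.88
position: [0.4566, -0.3768, 0.332]
ee_rot: [-0.0, 0.708, 0.706, 0.0]
contact_force: [-0.0, 0.4, 0.6]
width: 1.001
finger_force: 0.0
```

Request:
{"name": "send_rows", "arguments": {"targets": [[[0, 0, -0.15], [0, 0, 0], -1], [[0, 0, -0.4], [0, 0, 0], -1], [[0, 0, -0.7], [0, 0, 0], -1], [[0, 0, -0.85], [0, 0, 0], -1], [[0, 0, -0.85], [0, 0, 0], -1]]}}

```text
clock: 35.5
position: [0.4567, -0.3771, 0.4615]
ee_rot: [0.002, 0.708, 0.706, -0.0]
contact_force: [-0.0, -0.1, 0.1]
width: 0.998
finger_force: 0.0
```

```bash
python3 g.py .6447 -.2236 .36 90; python3 chk.py .4567 -.377 .03 .212 .235;python3 chk.py .4567 -.377 .05 .12 .18
```

```text
pos [ 0.4567 -0.3771  0.4615] yaw 89.90 tilt [ 0.0025 -0.0027] w 0.998 F [-0.  -0.1  0.1] t 35.5
shift [1.027 1.25  0.677] turn [ 0.002  0.002 -0.001]
scene 33 [array([ 456.3376, -375.9042]), array([19.4983, 22.3443]), np.float64(13.9228)] mean [ 0.4551 -0.3735  0.2213]
top 40 [array([ 460.0072, -362.0121]), array([ 9.0778, 31.4695]), np.float64(77.8875)] mean [ 0.4584 -0.3608  0.1498]
scene 207 [array([ 452.8051, -365.3598]), array([40.4887, 29.5436]), np.float64(18.8289)] mean [ 0.452  -0.3638  0.1499]
```

Request:
{"name": "send_rows", "arguments": {"targets": [[[0.3, 0.2, 0], [0, 0, 0], -1], [[0.6, 0.5, 0], [0, 0, 0], -1], [[0.9, 0.75, 0], [0, 0, 0], -1], [[1, 1, 0], [0, 0, 0], -1], [[1, 1, 0], [0, 0, 0], -1]]}}

```text
clock: 36.33
position: [0.6084, -0.2255, 0.4567]
ee_rot: [-0.002, 0.707, 0.708, -0.001]
contact_force: [0.0, -0.0, 0.7]
width: 1.0
finger_force: 0.0
```

Request:
{"name": "send_rows", "arguments": {"targets": [[[0.027, 0.25, 0], [0, 0, 0], -1], [[0.027, 0.25, 0.3], [0, 0, 0], -1], [[0.027, 0.25, 0.6], [0, 0, 0], -1], [[0.027, 0.25, 0.6], [0, 0, 0], -1], [[0.027, 0.25, 0.6], [0, 0, 0], -1]]}}

```text
clock: 36.95
position: [0.6442, -0.2239, 0.3709]
ee_rot: [0.001, 0.708, 0.706, 0.0]
contact_force: [-0.1, 0.2, 0.8]
width: 0.996
finger_force: 0.0
```

```bash
python3 g.py .6447 -.2236 .207 90; python3 chk.py .6447 -.2236 .04 .075 .1;  python3 - <<'E'
from h import *
c=cam("scene"); cv2.imwrite("pics/s5.png",cv2.resize(c['pixels'][20:230,180:460,::-1],(800,600)))
E
```

```text
pos [ 0.6442 -0.2239  0.3709] yaw 89.85 tilt [ 0.0009 -0.0006] w 0.996 F [-0.1  0.2  0.8] t 36.95
shift [0.002 0.003 1.093] turn [ 0.001  0.    -0.002]
top 71 [array([ 643.4177, -232.0888]), array([28.2604, 40.5671]), np.float64(64.438)] mean [ 0.6418 -0.2278  0.0849]
scene 128 [array([ 643.7161, -221.3447]), array([53.382, 56.161]), np.float64(57.9892)] mean [ 0.6416 -0.217   0.0837]
```

View pics/s5.png

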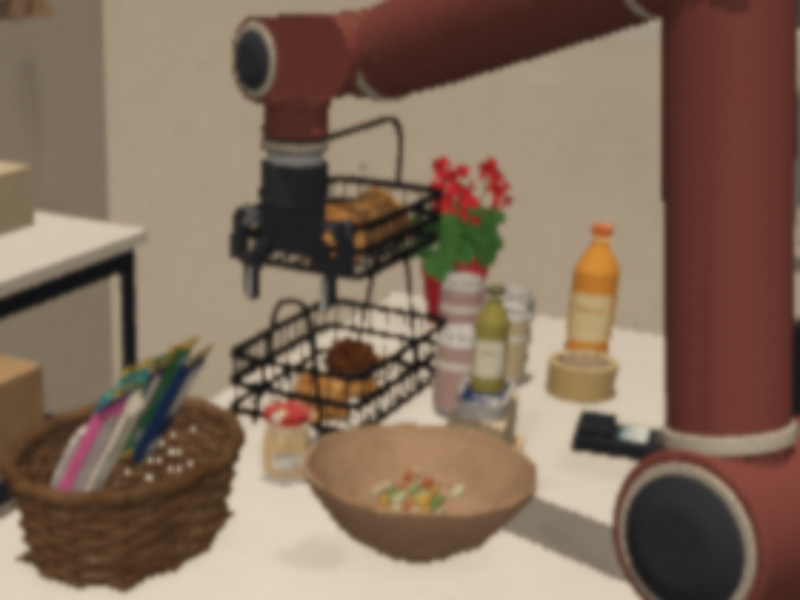

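The gripper (crop 295,250) stands over the jar (287,440), and the rack behind it is clear. The bottle stands on the tin and carton (490,345).

Request:
{"name": "send_rows", "arguments": {"targets": [[[0, 0, 0.3], [0, 0, 0], -1], [[0, 0, 0.6], [0, 0, 0], -1], [[0, 0, 0.85], [0, 0, 0], -1], [[0, 0, 1], [0, 0, 0], -1]]}}

```text
clock: 37.6
position: [0.6444, -0.2232, 0.219]
ee_rot: [-0.0, 0.708, 0.706, -0.0]
contact_force: [0.1, 0.3, 0.2]
width: 0.999
finger_force: 0.0
```

Request:
{"name": "send_rows", "arguments": {"targets": [[[0, 0, 0.09], [0, 0, 0], -1], [[0, 0, 0.09], [0, 0, 0], -1], [[0, 0, 0.09], [0, 0, 0], -1], [[0, 0, 0.09], [0, 0, 0], 1], [[0, 0, 0.09], [0, 0, 0], 1], [[0, 0, 0.09], [0, 0, 0], 1], [[0, 0, 0.09], [0, 0, 0], 1], [[0, 0, 0.09], [0, 0, 0], 1], [[0, 0, 0.09], [0, 0, 0], 1], [[0, 0, 0.09], [0, 0, 0], 1]], "newtons": 50}}

```text
clock: 38.85
position: [0.645, -0.2235, 0.2081]
ee_rot: [0.001, 0.708, 0.707, 0.0]
contact_force: [-1.1, 0.2, 6.0]
width: 0.681
finger_force: 54.2
```

Request:
{"name": "send_rows", "arguments": {"targets": [[[0, 0, -0.1], [0, 0, 0], 1], [[0, 0, -0.3], [0, 0, 0], 1], [[0, 0, -0.55], [0, 0, 0], 1], [[0, 0, -0.8], [0, 0, 0], 1], [[0, 0, -1], [0, 0, 0], 1]]}}

```text
clock: 39.48
position: [0.6441, -0.223, 0.3577]
ee_rot: [0.0, 0.708, 0.706, 0.0]
contact_force: [0.2, -0.6, -3.2]
width: 0.677
finger_force: 54.6
```

```bash
python3 g.py .598 .3475 .42 90
```

```text
pos [ 0.6441 -0.223   0.3577] yaw 89.90 tilt [ 0.0004 -0.0001] w 0.677 F [ 0.2 -0.6 -3.2] t 39.475
shift [ 3.803 -0.314 -0.416] turn [ 0.     0.    -0.001]
```

Request:
{"name": "send_rows", "arguments": {"targets": [[[0, -0.1, -0.1], [0, 0, 0], 1], [[0, -0.25, -0.3], [0, 0, 0], 1], [[0.1, -0.45, -0.5], [0, 0, 0], 1], [[0.3, -0.65, -0.6], [0, 0, 0], 1], [[0.55, -0.8, -0.6], [0, 0, 0], 1], [[0.8, -0.8, -0.6], [0, 0, 0], 1]]}}

```text
clock: 40.22
position: [0.5229, -0.1019, 0.4463]
ee_rot: [-0.0, 0.708, 0.706, 0.0]
contact_force: [1.0, 1.0, -2.4]
width: 0.677
finger_force: 54.7
```

Request:
{"name": "send_rows", "arguments": {"targets": [[[0.25, 0, 0], [0, 0, 0], 1], [[0.5, 0, 0], [0, 0, 0], 1], [[0.75, 0, 0], [0, 0, 0], 1], [[1, 0, 0], [0, 0, 0], 1]]}}

```text
clock: 40.72
position: [0.5242, 0.0483, 0.4458]
ee_rot: [-0.0, 0.708, 0.706, -0.0]
contact_force: [0.1, 0.6, -3.2]
width: 0.677
finger_force: 54.7
```

Request:
{"name": "send_rows", "arguments": {"targets": [[[0.25, 0, 0], [0, 0, 0], 1], [[0.5, 0, 0], [0, 0, 0], 1], [[0.75, 0, 0], [0, 0, 0], 1], [[1, 0, 0], [0, 0, 0], 1]]}}

```text
clock: 41.22
position: [0.5245, 0.1982, 0.4458]
ee_rot: [-0.0, 0.708, 0.706, -0.0]
contact_force: [0.9, 0.3, -2.0]
width: 0.676
finger_force: 54.7
```

Request:
{"name": "send_rows", "arguments": {"targets": [[[0.25, 0.1, 0], [0, 0, 0], 1], [[0.5, 0.2, 0], [0, 0, 0], 1], [[0.75, 0.35, 0], [0, 0, 0], 1], [[0.9, 0.45, 0], [0, 0, 0], 1], [[1, 0.48, 0.2], [0, 0, 0], 1], [[1, 0.48, 0.45], [0, 0, 0], 1], [[1, 0.48, 0.7], [0, 0, 0], 1], [[1, 0.48, 0.9], [0, 0, 0], 1], [[1, 0.48, 0.9], [0, 0, 0], 1], [[1, 0.48, 0.9], [0, 0, 0], 1]]}}

```text
clock: 42.48
position: [0.5976, 0.347, 0.3126]
ee_rot: [0.0, 0.708, 0.706, 0.001]
contact_force: [-1.0, 0.5, -2.9]
width: 0.68
finger_force: 54.8
```

```bash
python3 g.py .598 .3475 .217 90;  python3 - <<'E'
from h import *
c=cam("scene"); cv2.imwrite("pics/s6.png",c['pixels'][...,::-1])
E
```

```text
pos [0.5976 0.347  0.3126] yaw 89.89 tilt [0.0015 0.0007] w 0.68 F [-1.   0.5 -2.9] t 42.475
shift [0.003 0.002 0.637] turn [ 0.001 -0.    -0.001]
```

View pics/s6.png

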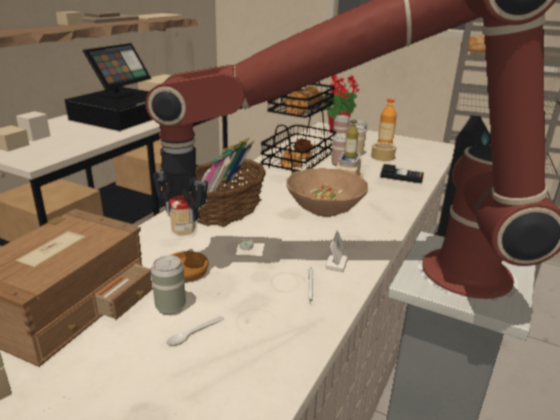

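The jar is held upright at (182,215), over the dish at (187,265), and the can at (168,285) is clear of it.

Request:
{"name": "send_rows", "arguments": {"targets": [[[0, 0, 0.15], [0, 0, 0], 1], [[0, 0, 0.35], [0, 0, 0], 1], [[0, 0, 0.5], [0, 0, 0], 1], [[0, 0, 0.58], [0, 0, 0], 1], [[0, 0, 0.62], [0, 0, 0], 1], [[0, 0, 0.635], [0, 0, 0], 1], [[0, 0, 0.64], [0, 0, 0], 1], [[0, 0, 0.645], [0, 0, 0], 1], [[0, 0, 0.645], [0, 0, 0], 1]]}}

```text
clock: 43.65
position: [0.5979, 0.3472, 0.2167]
ee_rot: [0.0, 0.708, 0.706, 0.001]
contact_force: [-3.3, -1.1, 5.1]
width: 0.677
finger_force: 55.6
```

Request:
{"name": "send_rows", "arguments": {"targets": [[[0, 0, 0], [0, 0, 0], -1], [[0, 0, 0], [0, 0, 0], -1], [[0, 0, 0], [0, 0, 0], -1], [[0, 0, 0], [0, 0, 0], -1], [[0, 0, 0], [0, 0, 0], -1], [[0, 0, -0.15], [0, 0, 0], -1], [[0, 0, -0.4], [0, 0, 0], -1], [[0, 0, -0.7], [0, 0, 0], -1], [[0, 0, -0.85], [0, 0, 0], -1]]}}

```text
clock: 44.78
position: [0.598, 0.3472, 0.3473]
ee_rot: [0.001, 0.708, 0.706, 0.003]
contact_force: [0.2, 0.1, 0.8]
width: 1.001
finger_force: 0.0
```

Request:
{"name": "send_rows", "arguments": {"targets": [[[0, -0.4, 0], [0, 0, 0], -1], [[0, -0.8, 0], [0, 0, 0], -1], [[0, -1, 0], [0, 0, 0], -1], [[0, -1, 0], [0, 0, 0], -1]]}}

```text
clock: 45.28
position: [0.4455, 0.3473, 0.3419]
ee_rot: [-0.0, 0.707, 0.707, -0.0]
contact_force: [-0.1, 0.0, 0.1]
width: 1.0
finger_force: 0.0
```

```bash
python3 g.py .533 .1755 .28 90;python3 chk.py .598 .3475 .04 .08 .12; python3 chk.py .538 .475 .05 .1 .14; python3 chk.py .533 .1755 .035 .010 .03
python3 - <<'E'
from m2 import *
for n,z in(("top",.015),("scene",.015)):
    c=cam(n); P=cloud(c); cc=c['camera_from_world']@np.array([.533,.1755,.015,1]); u=int(cc[0]/cc[2]*c['f']+c['cx']);v=int(cc[1]/cc[2]*c['f']+c['cy'])
    print(n,u,v); lab=cv2.cvtColor(c['pixels'],cv2.COLOR_RGB2LAB).astype(float)
    b=15; w=lab[v-b:v+b,u-b:u+b]; bg=np.median(w.reshape(-1,3),0)
    d=np.linalg.norm((w-bg)*[.5,1,1],axis=2); m=(d>14).astype(np.uint8)
    k,_=cv2.findContours(m,0,1); k=max(k,key=cv2.contourArea)[:,0]+[u-b,v-b]; W=ray(c,k,.0135)*1000
    print(len(k),cv2.minEnclosingCircle(W[:,:2].astype(np.float32)))
E
```

```text
pos [0.4455 0.3473 0.3419] yaw 90.00 tilt [-0.0003 -0.0001] w 1.0 F [-0.1  0.   0.1] t 45.275
shift [-1.145  0.583  0.413] turn [-0.  0.  0.]
top 225 [array([597.8962, 344.8978]), array([54.3339, 53.0213]), np.float64(15.2149)] mean [0.5971 0.3448 0.0942]
scene 321 [array([596.8053, 347.7491]), array([53.2321, 56.6135]), np.float64(19.5371)] mean [0.5941 0.3521 0.0924]
top 296 [array([540.2146, 474.2641]), array([63.5008, 63.7509]), np.float64(35.9728)] mean [0.5391 0.4731 0.1107]
scene 556 [array([538.6698, 478.4745]), array([61.8084, 61.4827]), np.float64(87.5689)] mean [0.5359 0.4808 0.109 ]
top 28 [array([534.4979, 178.0803]), array([43.4247, 30.2096]), np.float64(51.2591)] mean [0.5363 0.1742 0.0147]
scene 56 [array([533.2031, 176.4968]), array([34.5898, 43.2553]), np.float64(32.2809)] mean [0.5346 0.177  0.0131]
top 232 215
34 ((530.967529296875, 173.6583251953125), 22.09628677368164)
scene 245 242
39 ((528.8997192382812, 184.04884338378906), 29.945213317871094)
```

Request:
{"name": "send_rows", "arguments": {"targets": [[[-0.4, 0.2, 0], [0, 0, 0], -1], [[-0.8, 0.4, 0], [0, 0, 0], -1], [[-1, 0.58, 0.1], [0, 0, 0], -1], [[-1, 0.58, 0.4], [0, 0, 0], -1], [[-1, 0.58, 0.7], [0, 0, 0], -1], [[-1, 0.58, 0.7], [0, 0, 0], -1], [[-1, 0.58, 0.7], [0, 0, 0], -1]]}}

```text
clock: 46.55
position: [0.5349, 0.1972, 0.2385]
ee_rot: [0.001, 0.708, 0.706, 0.001]
contact_force: [-0.1, 0.6, 0.9]
width: 0.998
finger_force: 0.0
```

```bash
python3 g.py .5325 .175 .1755 90
```

```text
pos [0.5349 0.1972 0.2385] yaw 89.90 tilt [0.002  0.0005] w 0.998 F [-0.1  0.6  0.9] t 46.55
shift [-0.148 -0.017  0.42 ] turn [ 0.001 -0.    -0.001]
```

Request:
{"name": "send_rows", "arguments": {"targets": [[[-0.148, -0.017, 0], [0, 0, 0], -1], [[-0.148, -0.017, 0.2], [0, 0, 0], -1], [[-0.148, -0.017, 0.35], [0, 0, 0], -1], [[-0.148, -0.017, 0.42], [0, 0, 0], -1], [[-0.148, -0.017, 0.42], [0, 0, 0], -1]]}}

```text
clock: 47.18
position: [0.5321, 0.1751, 0.1749]
ee_rot: [0.0, 0.708, 0.707, 0.001]
contact_force: [0.2, -0.6, 0.5]
width: 1.0
finger_force: 0.0
```

Request:
{"name": "send_rows", "arguments": {"targets": [[[0, 0, 0], [0, 0, 0], 1], [[0, 0, 0], [0, 0, 0], 1], [[0, 0, 0], [0, 0, 0], 1], [[0, 0, 0], [0, 0, 0], 1], [[0, 0, 0], [0, 0, 0], 1], [[0, 0, 0], [0, 0, 0], 1], [[0, 0, 0], [0, 0, 0], 1], [[0, 0, 0], [0, 0, 0], 1], [[0, 0, 0], [0, 0, 0], 1]], "newtons": 25}}

```text
clock: 48.3
position: [0.532, 0.1749, 0.1748]
ee_rot: [0.0, 0.708, 0.706, 0.001]
contact_force: [-0.8, 0.1, 6.2]
width: 0.42
finger_force: 25.2
```

Request:
{"name": "send_rows", "arguments": {"targets": [[[0, 0, -0.1], [0, 0, 0], 1], [[0, 0, -0.3], [0, 0, 0], 1], [[0, 0, -0.55], [0, 0, 0], 1], [[0, 0, -0.8], [0, 0, 0], 1], [[0, 0, -1], [0, 0, 0], 1], [[0, 0, -1], [0, 0, 0], 1]]}}

```text
clock: 49.05
position: [0.5323, 0.175, 0.3277]
ee_rot: [0.002, 0.708, 0.706, 0.003]
contact_force: [0.4, 0.9, -0.9]
width: 0.422
finger_force: 25.0
```

```bash
python3 g.py .5975 .3463 .33 90;  python3 - <<'E'
from h import *
c=cam("scene"); cv2.imwrite("pics/s7.png",cv2.resize(c['pixels'][130:310,140:380,::-1],(800,600)))
E
```

```text
pos [0.5323 0.175  0.3277] yaw 89.90 tilt [0.0066 0.0013] w 0.422 F [ 0.4  0.9 -0.9] t 49.05
shift [ 1.143  0.433 -0.011] turn [ 0.004 -0.001 -0.001]
```

View pics/s7.png

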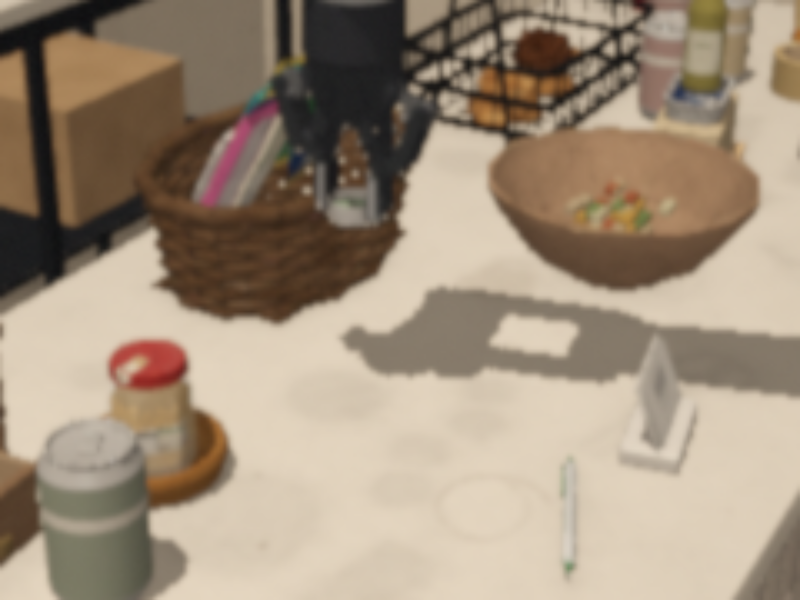

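The tea light is held level at crop (350,207), and the jar stands upright in the dish (150,410).

Request:
{"name": "send_rows", "arguments": {"targets": [[[0.15, 0.1, 0], [0, 0, 0], 1], [[0.4, 0.2, 0], [0, 0, 0], 1], [[0.7, 0.35, 0], [0, 0, 0], 1], [[0.9, 0.43, 0], [0, 0, 0], 1], [[1, 0.43, 0], [0, 0, 0], 1], [[1, 0.43, 0], [0, 0, 0], 1]]}}

```text
clock: 49.85
position: [0.5955, 0.325, 0.3221]
ee_rot: [-0.0, 0.707, 0.707, -0.001]
contact_force: [-0.2, 0.4, 0.5]
width: 0.417
finger_force: 25.0
```

Request:
{"name": "send_rows", "arguments": {"targets": [[[0.14, 0, 0], [0, 0, 0], 1], [[0.14, 0, 0.15], [0, 0, 0], 1], [[0.14, 0, 0.25], [0, 0, 0], 1], [[0.14, 0, 0.3], [0, 0, 0], 1], [[0.14, 0, 0.3], [0, 0, 0], 1]]}}

```text
clock: 50.48
position: [0.5961, 0.3452, 0.2773]
ee_rot: [-0.0, 0.708, 0.706, -0.001]
contact_force: [-0.9, -0.2, -0.4]
width: 0.42
finger_force: 25.0
```

```bash
python3 g.py .5975 .3463 .27 90
```

```text
pos [0.5961 0.3452 0.2773] yaw 89.87 tilt [-0.0022 -0.001 ] w 0.42 F [-0.9 -0.2 -0.4] t 50.475
shift [0.008 0.01  0.049] turn [-0.001  0.001 -0.001]
```

Request:
{"name": "send_rows", "arguments": {"targets": [[[0.008, 0.01, 0.02], [0, 0, 0], 1], [[0.008, 0.01, 0.035], [0, 0, 0], 1], [[0.008, 0.01, 0.045], [0, 0, 0], 1], [[0.008, 0.01, 0.05], [0, 0, 0], 1], [[0.008, 0.01, 0.05], [0, 0, 0], 1]]}}

```text
clock: 51.1
position: [0.5978, 0.3469, 0.2714]
ee_rot: [-0.0, 0.708, 0.706, -0.0]
contact_force: [0.3, -0.3, -0.0]
width: 0.424
finger_force: 25.0
```

Request:
{"name": "send_rows", "arguments": {"targets": [[[0, 0, 0.005], [0, 0, 0], 1], [[0, 0, 0.01], [0, 0, 0], 1], [[0, 0, 0.01], [0, 0, 0], 1]]}}

```text
clock: 51.48
position: [0.5978, 0.3469, 0.2699]
ee_rot: [0.0, 0.708, 0.706, 0.0]
contact_force: [-0.6, 0.4, 0.4]
width: 0.42
finger_force: 25.1
```

Request:
{"name": "send_rows", "arguments": {"targets": [[[0, 0, 0.005], [0, 0, 0], 1], [[0, 0, 0.01], [0, 0, 0], 1], [[0, 0, 0.01], [0, 0, 0], 1]]}}

```text
clock: 51.85
position: [0.598, 0.3471, 0.2698]
ee_rot: [0.0, 0.708, 0.707, 0.0]
contact_force: [-2.2, -1.8, 6.4]
width: 0.419
finger_force: 25.7
```

Contact is made, so I'll release and retreat.

Request:
{"name": "send_rows", "arguments": {"targets": [[[0, 0, 0], [0, 0, 0], -1], [[0, 0, 0], [0, 0, 0], -1], [[0, 0, 0], [0, 0, 0], -1], [[0, 0, 0], [0, 0, 0], -1], [[0, 0, 0], [0, 0, 0], -1], [[0, 0, 0], [0, 0, 0], -1], [[0, 0, -0.15], [0, 0, 0], -1], [[0, 0, -0.4], [0, 0, 0], -1], [[0, 0, -0.7], [0, 0, 0], -1], [[0, 0, -0.85], [0, 0, 0], -1]]}}

```text
clock: 53.1
position: [0.5982, 0.3471, 0.4015]
ee_rot: [0.001, 0.708, 0.706, 0.003]
contact_force: [0.6, -0.6, -0.2]
width: 1.002
finger_force: 0.0
```

Request:
{"name": "send_rows", "arguments": {"targets": [[[-0.3, -0.3, 0], [0, 0, 0], -1], [[-0.6, -0.6, 0], [0, 0, 0], -1], [[-1, -1, 0], [0, 0, 0], -1], [[-1, -1, 0], [0, 0, 0], -1], [[-1, -1, 0], [0, 0, 0], -1]]}}

```text
clock: 53.72
position: [0.4467, 0.1964, 0.3962]
ee_rot: [0.0, 0.708, 0.706, 0.0]
contact_force: [-0.1, 0.5, -0.1]
width: 0.997
finger_force: 0.0
```

```bash
python3 chk.py .598 .347 .04 .102 .13; python3 chk.py .598 .347 .04 .08 .1; python3 chk.py .4567 -.377 .03 .205 .235; python3 chk.py .4567 -.377 .08 .09 .11; python3 chk.py .538 .475 .05 .1 .14
python3 - <<'E'
from h import *
c=cam("scene"); I=c['pixels'][...,::-1]; cv2.imwrite("pics/s8.png",np.hstack([cv2.resize(I[220:330,130:240],(400,400)),cv2.resize(I[100:200,310:410],(400,400))]))
print(state()['clock'])
E
```

```text
top 71 [array([596.9991, 346.7865]), array([44.2376, 36.7888]), np.float64(0.6336)] mean [0.5981 0.3458 0.1063]
scene 129 [array([598.8875, 348.7256]), array([38.4608, 40.6175]), np.float64(15.198)] mean [0.5997 0.3476 0.1059]
top 132 [array([597.5242, 344.6703]), array([55.0308, 53.6742]), np.float64(0.0849)] mean [0.5955 0.3425 0.0937]
scene 221 [array([593.5397, 352.1036]), array([55.6899, 44.7539]), np.float64(40.2763)] mean [0.5881 0.3583 0.092 ]
top 44 [array([ 455.8299, -378.3313]), array([19.4662, 18.4598]), np.float64(44.3546)] mean [ 0.4561 -0.3775  0.2237]
scene 46 [array([ 455.5877, -376.5341]), array([20.7735, 23.4319]), np.float64(45.242)] mean [ 0.4554 -0.3743  0.2172]
top 349 [array([ 456.8167, -378.3261]), array([ 62.3001, 106.7628]), np.float64(11.5453)] mean [ 0.456  -0.3691  0.0994]
scene 176 [array([ 456.5452, -374.5483]), array([ 62.0861, 109.7435]), np.float64(11.7262)] mean [ 0.4517 -0.3572  0.0991]
top 300 [array([538.9491, 473.2738]), array([61.0115, 62.9719]), np.float64(0.1829)] mean [0.539  0.4728 0.1106]
scene 554 [array([538.2906, 479.0463]), array([61.6986, 62.0868]), np.float64(87.4398)] mean [0.5358 0.4807 0.109 ]
54.275
```

View pics/s8.png

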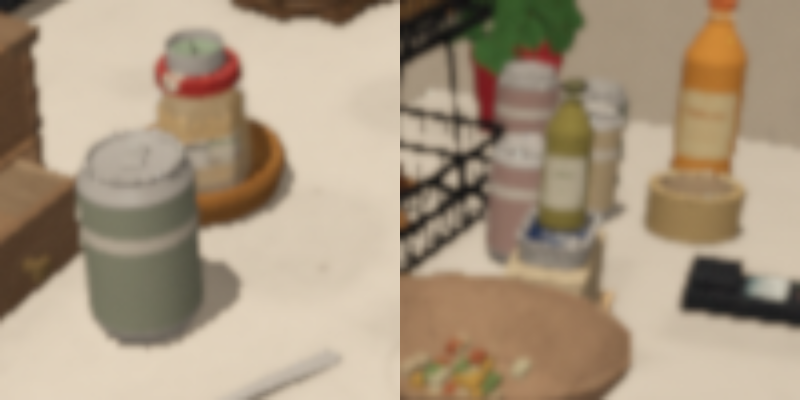

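Both displays stand as asked: the tea light (197,48) is on the jar lid in the dish, the bottle (565,160) is on the tin and carton, and the can has not moved.

```bash
python3 -c "
from station import *
print(finish_job())"
```

```text
the job is handed in; nothing more can be done
None
```

Both displays are built and the job is handed in at about 54 s; the last camera check put every piece within about 3 mm of centre (5 mm at most for the tea light), all upright, with the can where it was, though no verdict came back on hand-in.

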